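Build a nest of test sieves on the sieve shaker

TASK

Build the empty sieve nest on the little sieve shaker for a grain-size test, from the bottom up: receiver pan in the shaker's seat ring, on it the fine sieve, the medium sieve, the coarse sieve, and the lid on top. Each part must sit upright and fully home in the one below, let go, and the small beaker and the two vials among the parts must stay standing where they are.

Things in the scene. Friction and masses are not known exactly. Their poses are not given: they have to be found in the camera images.
- shaker: White bench sieve shaker, 135 x 132 mm, fixed; grey sloping panel on its -x side. On its round 94 mm platform (top 50 mm above the origin) stands a steel seat ring: bore 54 mm, outside 60 mm, rim 60 mm above the origin. Origin: on the bench right under the ring's centre, z up. The pan seated in the ring has its origin 51 mm higher.
- pan: Receiver pan: like the sieves but with a plain closed steel bottom, no mesh. Steel frame, 60 mm outside, bore 54, on a foot 9 mm high (tapering 50 to 42 mm) that nests in the bore below; shoulder 9 mm, rim 35 mm above the origin. Grip across the frame, above the shoulder. Origin: centre of the foot's underside, z up. Next part seated in it: origin 26 mm higher. 0.1 kg.
- sieve_fine: Fine sieve: brass gauze so close (2 mm) that it looks like a closed brass sheet. Steel frame, 60 mm outside, bore 54, on a foot 9 mm high (tapering 50 to 42 mm) that nests in the bore below; shoulder 9 mm, rim 35 mm above the origin. Grip across the frame, above the shoulder. Origin: centre of the foot's underside, z up. Next part seated in it: origin 26 mm higher. 0.1 kg.
- sieve_medium: Medium sieve: brass mesh of 5 mm pitch, the dark bench showing through. Steel frame, 60 mm outside, bore 54, on a foot 9 mm high (tapering 50 to 42 mm) that nests in the bore below; shoulder 9 mm, rim 35 mm above the origin. Grip across the frame, above the shoulder. Origin: centre of the foot's underside, z up. Next part seated in it: origin 26 mm higher. 0.1 kg.
- sieve_coarse: Coarse sieve: a few thick brass wires, 15 mm pitch; taller frame. Steel frame, 60 mm outside, bore 54, on a foot 9 mm high (tapering 50 to 42 mm) that nests in the bore below; shoulder 9 mm, rim 43 mm above the origin. Grip across the frame, above the shoulder. Origin: centre of the foot's underside, z up. Next part seated in it: origin 34 mm higher. 0.1 kg.
- sieve_lid: Lid: steel disc, 60 mm across, 5 mm thick, with a black round knob to grip (20 mm across, 14 to 40 mm above the origin, lowest 2 mm flared to 24). Lies right way up on its plug, 9 mm high like the sieves' foot. Origin: centre of the plug's underside, z up; disc underside 9 mm above it, resting on the coarse sieve's rim when seated. 0.08 kg.
- beaker_small: Bystander: small empty glass beaker, 56 mm across, 66 mm high, standing among the parts; leave it where it stands. Origin: centre of its underside.
- amber_vial: Bystander: small amber glass vial with a dark brown cap, 23 mm across, 49 mm high, standing; leave it. Origin: centre of its underside.
- orange_vial: Bystander: orange plastic vial with an orange cap, 27 mm across, about 55 mm high, standing; leave it. Origin: centre of its underside.
Mind the look-alikes: they are no part of the job. Leave any purple look-alike of the sieve_fine alone. What is shaped like the pan but orange is not meant.

How it is judged:
By the outcome, as a careful person would: the job done as asked, in the order asked, and still so for the second after the job is handed in, with the robot touching nothing.
It also fails if it takes over 106 s, if anything falls off the work surface, if the arm or the gripper's body presses on something with over 40 N, if the wrist force passes 120 N, or if a joint passes its speed limit or range.

ROBOT

A 7-joint arm with a two-finger parallel gripper is mounted at the origin on a cart in front of the work surface, level with it; the furniture and walls round the work are solid. World frame = base frame: x ahead of the robot, y to its left, z up, the work surface at z = 0. Lengths are in m, angles in rad, forces in N, time in s.
With the tool pointing down it reaches from about 0.35 to 0.775 m from the base axis. Payload 3.1 kg.
Tool frame: the origin (TCP) lies on the centre line of the jaws, within the pads' length; the fingertips stand 19 mm ahead of it and the grasp point (between the pads) is the TCP (finger_overhang is the distance from the TCP to the fingertips, in m); z points along the fingers, y is the direction in which the jaws open and shut (so a half turn about z gives the same grasp; the last joint's range is limited). The gripper opens to 85 mm and grips with 20 to 120 N. Pads are 22 mm wide; open, the fingers measure 114 mm over their backs; the gripper's body (76 mm by 85 mm) begins 54 mm behind the grasp point. The pads swing forward as they close: fully open they stand 13 mm farther back than shut.
Start: joints at [1.09, 0.311, 0.014, 1.512, -0.004, 1.319, -0.027], TCP at [0.234, -0.498, 0.25] pointing down, gripper open.
Joint ranges: [-2.7, 2.7], [-0.3, 1.91], [-1.27, 1.3], [0.12, 2.57], [-1.44, 4.58], [0.2, 2.03], [-3.05, 3.05]. Speed limits (rad/s): [2.79, 2.79, 3.14, 3.14, 3.14, 3.14, 3.14].

INTERFACE

Orientations are given as a rotation vector (axis times angle).
In Python, from plant import move_to, move_linear, set_joints, command_gripper, pause, inverse_kinematics, get_image, IKError, hand_in, current_time_s, current_qpos, current_dq, current_joint_torque, current_ee_pos, current_tool_rot, current_contact_force, current_ft_torque, current_finger_gap, finger_overhang gives the robot as it stands. Calls block until the motion is done:
- move_to(position, orientation): joint-space move of the TCP to a pose.
- move_linear(position, rate=0.15, rot=None): straight line of the TCP; rot=None keeps the orientation; rate is the mean speed in m/s.
- set_joints(angles): joint-space move.
- command_gripper(opening): finger opening in m; the grip force is fixed at half the most; returns when the fingers have stopped.
- pause(seconds).
- inverse_kinematics(position, orientation): joint angles nearest the present ones, or None.
- get_image(name): name is "side" or "top"; returns a dict with "image" (400x640x3 uint8, blue, green, red), "range_z" (400x640 float32, m along the optical axis (not along the pixel's ray), 0 where there is no reading), "vfov" (degrees; the focal length in pixels is half the picture's height over the tangent of half this angle, whatever the lens; pixels are square), "cx", "cy" (the principal point, pixels), "rvec" (rotation vector, rad) and "tvec" (3), from world to camera coordinates, as OpenCV has them. Camera axes: x right, y down, z forward; pixel columns grow to the right and rows downward; lengths in m; the calibration is good to about 2 mm. A picture is of the moment at which its call begins.
A pose or a line that the arm cannot do raises IKError and nothing moves.
- hand_in(): hands the job in, once; it reports no verdict.
Readings, each from a call of its own:
- current_time_s(): time.
- current_qpos(): joint angles.
- current_dq(): joint speeds.
- current_joint_torque(): joint torques, N m.
- current_ee_pos(): TCP position.
- current_tool_rot(): TCP orientation.
- current_contact_force(): force on the tool from outside, world axes, zero at the start.
- current_ft_torque(): the same for the moment, N m.
- current_finger_gap(): finger opening in m.
Only numpy, scipy, OpenCV 4.12 (cv2) and the standard library are available. Lean on these libraries where they do the work, as an engineer would, in place of code of your own. Each camera call takes 0.05 s, during which the arm holds its last target. There are 200 camera calls.

## Working session

There is one attempt and no reset: what is moved stays moved. The work goes in short steps, each a Python script; the robot and the scene stay as the last script left them, time stands still between calls to the robot, and variables do not carry over. Pictures are saved under pics/ and viewed, about 12 in all and at most 16, crops included, and the job is handed in when it is done.

```bash
ls; mkdir -p pics
cat > h.py <<'E'
import numpy as np, cv2
from plant import *
def shot(n):
    d=get_image(n); R=cv2.Rodrigues(np.array(d["rvec"],float))[0]; t=np.array(d["tvec"],float).ravel()
    z=d["range_z"]; f=200/np.tan(np.radians(d["vfov"])/2)
    v,u=np.mgrid[0:400,0:640]
    P=np.stack([(u-d["cx"])/f*z,(v-d["cy"])/f*z,z],-1)
    W=(P-t)@R; W[z==0]=np.nan
    return d["image"],W,dict(f=f,R=R,t=t,c=(d["cx"],d["cy"]))
E
python3 - <<'E'
from h import *
for n in("top","side"):
    im,W,c=shot(n); cv2.imwrite(f"pics/{n}0.png",im); np.savez(f"{n}0.npz",im=im,W=W)
    print(n,c["f"],-c["R"].T@c["t"],c["R"][2])
print(current_time_s(),current_tool_rot(),current_ee_pos(),finger_overhang)
E
```

```text
pics
top 366.0093893022801 [ 0.34156124 -0.01632436  1.10541908] [ 0.16104097  0.00166831 -0.98694631]
side 422.25793141528493 [0.28728137 0.99954352 0.48115427] [ 0.20855789 -0.89552438 -0.39311536]
0.1 [-3.06423119e+00 -6.83452645e-01  8.56669575e-04] [ 0.23342724 -0.49733113  0.24930953] 0.019
```

View pics/top0.png

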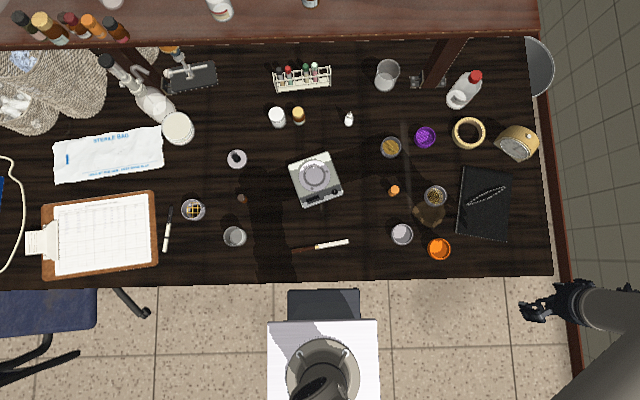

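View pics/side0.png

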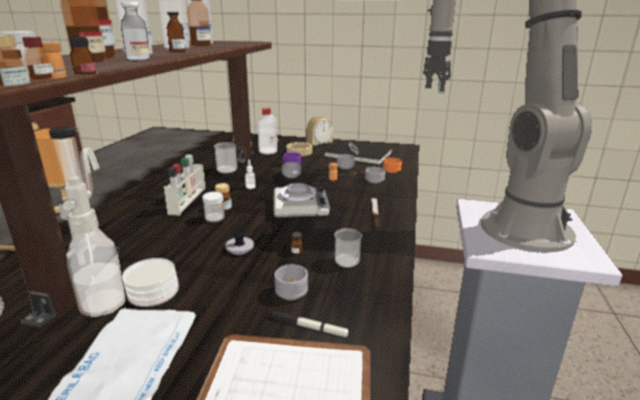

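The top view shows the shaker at (315,178), lid (237,158), coarse (193,209), beaker (235,236), amber vial (242,198) and orange vial (393,190). The sieve/pan candidates are (390,147) brass sheet, so fine; (434,196) mesh, so medium; (402,233) grey closed, so pan. The purple (424,137) and orange (438,248) ones are the look-alikes. I'll enlarge the crops to confirm and measure.

```bash
cat > meas.py <<'E'
from h import *
from scipy.optimize import least_squares
def circ(P,r):
    s=least_squares(lambda c:np.hypot(P[:,0]-c[0],P[:,1]-c[1])-r,P[:,:2].mean(0),loss="soft_l1",f_scale=.002)
    return s.x,np.sqrt(np.median(s.fun**2))
def rim(W,u,v,h,r=.0285,w=24,tol=.006):
    S=W[v-w:v+w,u-w:u+w].reshape(-1,3); S=S[np.isfinite(S[:,0])]
    P=S[abs(S[:,2]-h)<tol]
    c,e=circ(P,r)
    return c,e,len(P),np.median(P[:,2])
E
python3 - <<'E'
from meas import *
d=np.load("top0.npz"); im,W=d["im"],d["W"]
for n,u,v,h,r in [("ring",315,175,.06,.0285),("pan",402,233,.035,.0285),("fine",390,147,.035,.0285),("med",434,196,.035,.0285),("coarse",193,209,.043,.0285),("lidk",237,158,.04,.006),("liddisc",237,158,.014,.02),("beaker",235,236,.066,.027),("amber",242,198,.049,.006),("orangev",393,190,.055,.007),("orpan",438,248,.035,.0285),("purple",424,137,.035,.0285)]:
    print(n,*rim(W,u,v,h,r,w=24 if r>.01 else 12), W[v,u])
a=cv2.resize(im[125:265,365:465],None,fx=4,fy=4,interpolation=cv2.INTER_CUBIC)
b=cv2.resize(im[140:260,170:260],None,fx=4,fy=4,interpolation=cv2.INTER_CUBIC)
o=np.zeros((560,760,3),np.uint8);o[:,:400]=a;o[:480,400:]=b
cv2.imwrite("pics/crop.png",o)
E
```

```text
ring [0.56978745 0.00985601] 0.0009741102039670969 89 0.05777052062690747 [0.57053409 0.00655284 0.04978994]
pan [ 0.3929493  -0.24155123] 0.0008601274047280554 81 0.03423434084415357 [ 0.39551959 -0.24706726  0.01151297]
fine [ 0.65847607 -0.22417705] 0.0008823060961356731 76 0.03389415772379528 [ 0.66086732 -0.22639107  0.01105364]
med [ 0.50360682 -0.3483928 ] 0.0008683865379715139 80 0.034543679950541056 [ 0.50583338 -0.35405777 -0.00056157]
coarse [0.4820003  0.37214315] 0.0008446672611520782 86 0.04181137866778903 [ 0.48600107  0.38189291 -0.00075425]
lidk [0.63682693 0.24723418] 0.0019085449287720912 35 0.04029642295976704 [0.63124313 0.23956196 0.04024354]
liddisc [0.63841351 0.24870923] 0.004860615546259147 246 0.0138436826657953 [0.63124313 0.23956196 0.04024354]
beaker [0.39845061 0.24315911] 0.0009086794374531942 73 0.06390430692605047 [0.40046431 0.25188756 0.00277671]
amber [0.51182298 0.22803986] 0.002738688562639223 27 0.04444778116556089 [0.50865286 0.22244637 0.04474223]
orangev [ 0.5224299  -0.22461244] 0.002980142026023774 41 0.050659112916878184 [ 0.51983859 -0.22094216  0.04703689]
orpan [ 0.34812498 -0.34687674] 0.0009509064415740738 85 0.034442715675294416 [ 0.34864649 -0.3508902   0.01001627]
purple [ 0.68637396 -0.32926872] 0.0008104483954436096 86 0.034070857912917044 [ 0.68956835 -0.33318289  0.01224313]
```

View pics/crop.png

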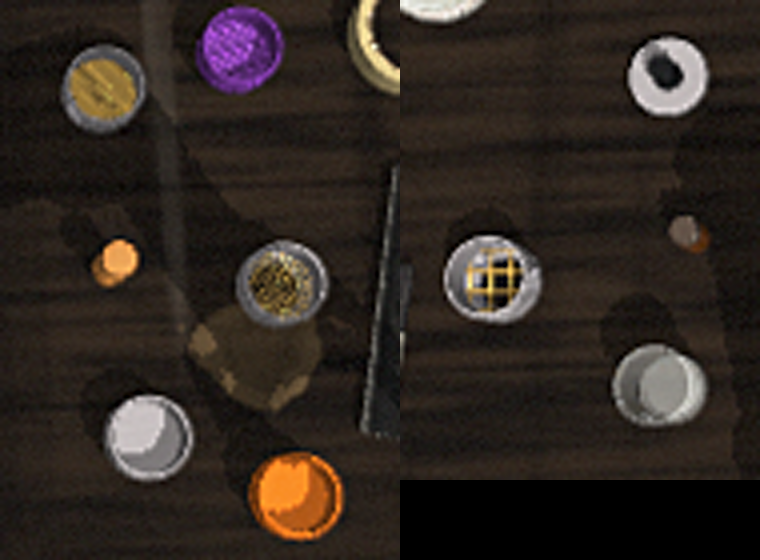

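Crop: at (104,88) a closed brass sheet in a steel frame = fine, at (282,283) close mesh = medium, at (148,437) a grey closed bottom = pan, right at (490,280) thick wires = coarse, and (667,77) = lid. Purple and orange are left alone. Starting with the pan.

```bash
cat > act.py <<'E'
from meas import *
from scipy.spatial.transform import Rotation as Ro
RING=np.array([.5698,.0099])
def down(xy,jaw=None):
    a=np.arctan2(xy[1],xy[0])+np.pi/2
    return (Ro.from_euler("z",a)*Ro.from_euler("x",np.pi)).as_rotvec()
def nest(h,c0):
    "rim centre at height h near c0 in a fresh top picture, fallback c0"
    im,W,_=shot("top")
    S=W.reshape(-1,3); S=S[np.isfinite(S[:,0])]
    P=S[(abs(S[:,2]-h)<.006)&(np.hypot(*(S[:,:2]-c0).T)<.045)]
    if len(P)<40: print("nest few pts",len(P)); return c0
    c,e=circ(P,.0285); print("nest",c,"err",e,len(P),np.median(P[:,2]))
    return c if np.hypot(*(c-c0))<.01 else c0
def pick(xy,zg,H,opening=.085):
    r=down(xy); xy=np.asarray(xy)
    command_gripper(opening)
    move_to([*xy,zg+.07],r)
    move_linear([*xy,zg],rate=.12)
    command_gripper(0)
    print("gap",current_finger_gap(),"tcp",current_ee_pos(),"t",current_time_s())
    move_linear([*xy,H],rate=.25)
    print("gap",current_finger_gap(),"F",current_contact_force())
def place(c,zt,up=.07,opening=.085):
    r=down(c); move_to([*c,zt+.035],r)
    print("above",current_ee_pos())
    move_linear([*c,zt],rate=.06)
    print("down F",current_contact_force(),current_ee_pos())
    command_gripper(opening)
    move_linear([*c,zt+up],rate=.2)
    print("t",current_time_s())
E
python3 - <<'E'
from act import *
q=current_qpos()
for p in [(.393,-.2416,.03),(.6585,-.2242,.03),(.5036,-.3484,.03),(.482,.372,.03),(.637,.248,.037),(.57,.01,.2),(.57,.01,.3)]:
    s=inverse_kinematics(p,down(p)); print(p,None if s is None else np.round(s,2))
# lid
W=np.load("top0.npz")["W"]; S=W[138:178,217:257].reshape(-1,3); P=S[(S[:,2]>.008)&(S[:,2]<.02)]
print("lid",cv2.minEnclosingCircle(P[:,:2].astype(np.float32)))
pick((.3930,-.2416),.029,.17)
c=nest(.06,RING)
E
```

```text
(0.393, -0.2416, 0.03) [ 0.73  0.41 -0.26  2.01  0.15  0.74 -0.18]
(0.6585, -0.2242, 0.03) [ 0.47  0.8  -0.29  1.3   0.23  1.07 -0.18]
(0.5036, -0.3484, 0.03) [ 0.7   0.64 -0.18  1.59  0.13  0.92 -0.13]
(0.482, 0.372, 0.03) [-0.15  0.81 -0.85  1.58  0.67  1.07 -0.52]
(0.637, 0.248, 0.037) [-0.    0.87 -0.7   1.33  0.57  1.15 -0.39]
(0.57, 0.01, 0.2) [ 0.43  0.47 -0.68  1.52  0.3   1.27 -0.27]
(0.57, 0.01, 0.3) [ 0.42  0.41 -0.68  1.34  0.25  1.48 -0.23]
lid ((0.6378523707389832, 0.247586190700531), 0.030918441712856293)
gap 0.05874190153119731 tcp [ 0.39404038 -0.24221951  0.03044434] t 2.6917
gap 0.05870897295491116 F [-0.56978597  0.22979328 -1.31107518]
nest [0.5696703  0.00988235] err 0.0010685516778206686 95 0.057281785653280286
```

Run:
```python
from act import *
place(RING,.029+.051+.0015)
pick((.6585,-.2242),.029,.17)
c=nest(.086,RING)
im,W,_=shot("side"); cv2.imwrite("pics/s1.png",cv2.resize(im[100:260,230:470],None,fx=3,fy=3))
```

```text
above [0.56944256 0.00700061 0.11624085]
down F [-3.10758785 -0.35902275  5.47894576] [0.56870924 0.0093447  0.08156733]
t 6.2667
gap 0.059302815279382436 tcp [ 0.65997982 -0.22452784  0.03111802] t 8.5833
gap 0.05892412133389311 F [-0.56733316  0.27115722 -2.02719006]
nest [0.56861847 0.00889622] err 0.0008521588155352037 82 0.08431491071242925
```

View pics/s1.png

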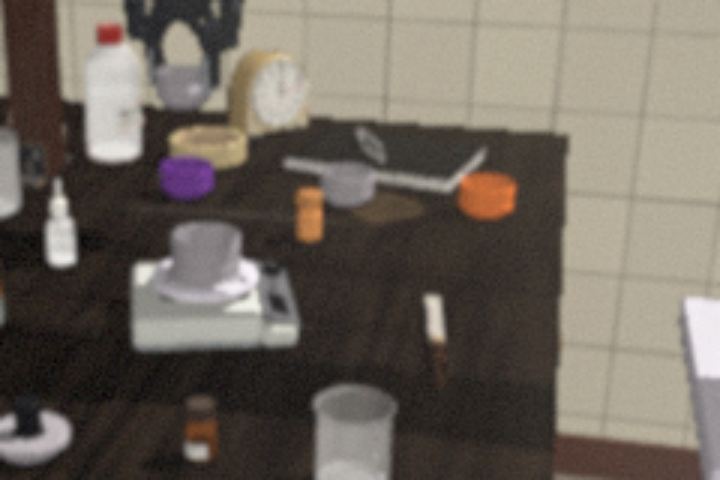

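The pan stands upright in the ring (crop ~(205,255)), and the fine sieve is in the gripper. I'll add a tilt check and continue.

```bash
sed -i 's|^    c,e=circ(P,.0285); print|    A=np.c_[P[:,:2]-P[:,:2].mean(0),np.ones(len(P))]; print("slope",np.linalg.lstsq(A,P[:,2],rcond=None)[0])\n    c,e=circ(P,.0285); print|; s|^    print("above"|    pause(.3); print("above"|' act.py
python3 - <<'E'
from act import *
c=nest(.086,RING)
place(c,.029+.077+.0015)
pick((.5036,-.3484),.029,.20)
c=nest(.112,c)
im,W,_=shot("side"); cv2.imwrite("pics/s2.png",cv2.resize(im[100:260,230:470],None,fx=3,fy=3))
E
```

```text
slope [ 0.008813   -0.01172025  0.08511309]
nest [0.56853011 0.00894702] err 0.0008924525819190912 79 0.08539688452243595
above [0.56909752 0.00766007 0.14241951]
down F [-4.27330861 -0.85675028  6.69356456] [0.56760757 0.008868   0.10803054]
t 12.3583
gap 0.05864720111247071 tcp [ 0.50485851 -0.34910672  0.0306792 ] t 15.0583
gap 0.05844377900784479 F [ 0.05145912  0.23248102 -0.88050918]
slope [ 0.00518213 -0.01714236  0.11066604]
nest [0.56752652 0.00802677] err 0.0008013774840250443 80 0.11058029560299609
```

View pics/s2.png

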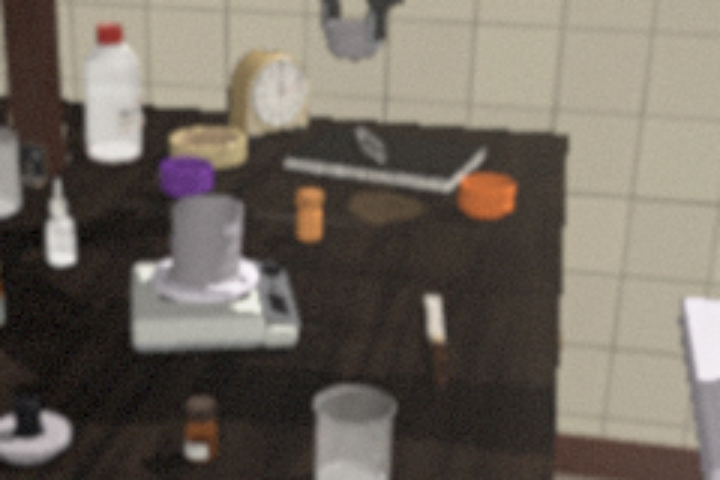

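Pan and fine are seated, level (slope ≤ 1°) and at the expected height. Next medium, then coarse.

Run:
```python
from act import *
c=np.array([.5675,.0082])
place(c,.029+.103+.0015)
pick((.482,.3721),.034,.24)
c=nest(.138,c)
im,W,_=shot("side"); cv2.imwrite("pics/s3.png",cv2.resize(im[100:260,230:470],None,fx=3,fy=3))
```

```text
above [0.56762882 0.00708339 0.16848595]
down F [-3.67654696 -0.64217496  5.57469602] [0.56664641 0.00811224 0.13364488]
t 19.2667
gap 0.05873899100946907 tcp [0.48291692 0.3732581  0.03578454] t 22.0167
gap 0.0590174316141571 F [-0.40215376 -0.07873357 -2.06663956]
slope [-0.03626078  0.00576516  0.13678981]
nest [0.56642888 0.00739835] err 0.0008733541575487516 87 0.13690927626737145
```

View pics/s3.png

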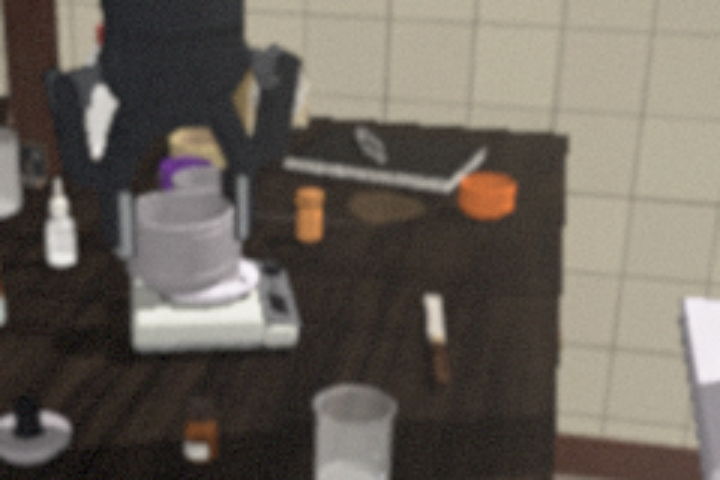

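The coarse sieve is held (135–240, 195–290), with the nest hidden behind it. The top rim shows a slight slope, so I'll check that properly before placing.

```bash
cat >> act.py <<'E'
def level(h,c,k=3):
    Ps=[]
    for i in range(k):
        im,W,_=shot("top"); S=W.reshape(-1,3); S=S[np.isfinite(S[:,0])]; Ps.append(S)
    S=np.vstack(Ps); d=S[:,:2]-c; r=np.hypot(*d.T)
    m=(r<.034)&(r>.024)&(abs(S[:,2]-h)<.012); a=np.degrees(np.arctan2(*d[m].T[::-1]))//45*45
    for b in np.unique(a):
        z=S[m][a==b,2]; print(int(b),len(z),np.round(np.percentile(z,[50,80,90])*1000,1))
    return im
E
python3 - <<'E'
from act import *
im=level(.138,np.array([.5664,.0076]))
cv2.imwrite("pics/t3.png",cv2.resize(im[130:210,270:360],None,fx=6,fy=6,interpolation=cv2.INTER_CUBIC))
E
```

```text
-180 39 [135.6 138.1 138.8]
-135 34 [135.7 139.  139.7]
-90 40 [135.5 137.9 140.1]
-45 51 [136.  138.  138.5]
0 48 [135.7 138.1 139.1]
45 39 [136.5 137.5 138.9]
90 33 [137.6 139.  139.1]
135 43 [136.6 138.  138.8]
```

View pics/t3.png

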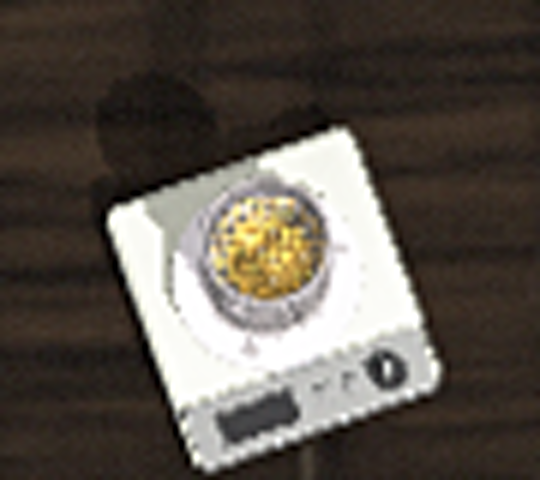

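The rim is level at 138 mm all round, and the mesh sieve on top is centred at (265,245). Placing the coarse sieve, then picking the lid.

Run:
```python
from act import *
c=np.array([.5665,.0077])
place(c,.034+.129+.002)
pick((.638,.2476),.037,.28,opening=.06)
c=nest(.172,c)
im=level(.172,c)
im2,W,_=shot("side"); o=np.zeros((480,790,3),np.uint8)
o[:,:390]=cv2.resize(im2[100:260,230:360],(390,480)); o[:400,390:]=cv2.resize(im[130:210,270:350],(400,400))
cv2.imwrite("pics/s4.png",o)
```

```text
above [0.56654488 0.00877371 0.20009492]
down F [-3.30544384 -0.01180707  3.77372671] [0.56577093 0.00747848 0.1648062 ]
t 26.5583
gap 0.017746429758182046 tcp [0.63856533 0.24802933 0.03814439] t 29.2083
gap 0.018133515345424914 F [-0.69531857 -0.53867518 -0.93358004]
slope [0.00185197 0.01095423 0.17083661]
nest [0.56567035 0.00774021] err 0.0008476591852850414 93 0.17084774500274472
-180 52 [170.7 172.7 173.4]
-135 36 [171.5 172.8 173.7]
-90 34 [170.8 173.3 174.3]
-45 56 [169.5 172.1 172.8]
0 55 [169.7 171.7 172.4]
45 40 [170.  172.6 173.1]
90 35 [170.8 172.4 173. ]
135 53 [169.9 172.2 173.1]
```

View pics/s4.png

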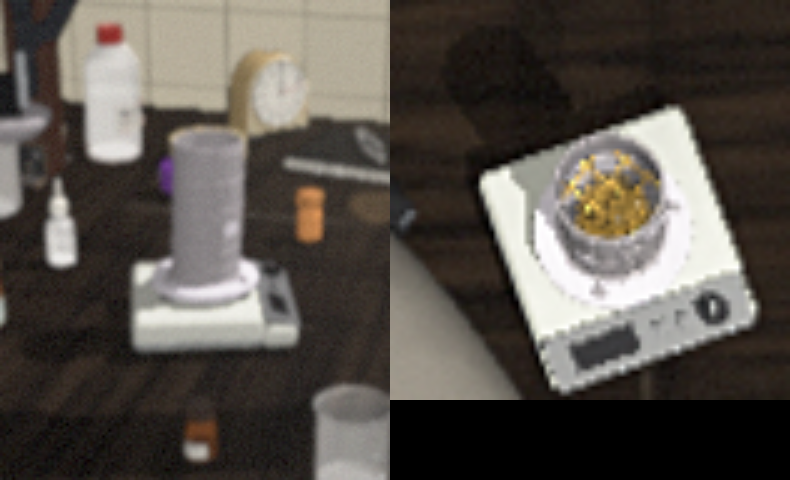

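The stack stands straight, with its rim level at 172 mm, and the lid is held. Placing the lid, then retreating for a full check.

Run:
```python
from act import *
c=np.array([.5661,.0077])
place(c,.037+.163+.002,up=.1,opening=.06)
q=[1.09,.311,.014,1.512,-.004,1.319,-.027]; set_joints(q); pause(.5)
im,W,_=shot("top"); cv2.imwrite("pics/t5.png",im)
for n,u,v,h,r in [("beaker",235,236,.066,.027),("amber",242,198,.049,.006),("orangev",393,190,.055,.007)]:
    print(n,*rim(W,u,v,h,r,w=24 if r>.01 else 12))
S=W.reshape(-1,3); S=S[np.isfinite(S[:,0])]
P=S[(np.hypot(*(S[:,:2]-c).T)<.04)&(abs(S[:,2]-.177)<.008)]
print("disc",len(P),np.median(P[:,2]),cv2.minEnclosingCircle(P[:,:2].astype(np.float32)))
A=np.c_[P[:,:2]-P[:,:2].mean(0),np.ones(len(P))]; print(np.linalg.lstsq(A,P[:,2],rcond=None)[0])
k=S[(np.hypot(*(S[:,:2]-c).T)<.03)&(S[:,2]>.19)]; print("knob",len(k),np.percentile(k[:,2],[50,90]),k[:,:2].mean(0))
im2,W,_=shot("side"); o=np.zeros((480,790,3),np.uint8)
o[:,:390]=cv2.resize(im2[100:260,230:360],(390,480)); o[:400,390:]=cv2.resize(im[130:210,270:350],(400,400))
cv2.imwrite("pics/s5.png",o); print(current_time_s())
```

```text
above [0.56646635 0.0091814  0.23714655]
down F [ 0.5301715   0.74294815 -1.23054536] [0.56599337 0.00765664 0.20160316]
t 33.7417
beaker [0.3985872  0.24292152] 0.000769772929485716 75 0.06472678322895548
amber [0.51159658 0.22724623] 0.002528956892334649 31 0.04441943929287759
orangev [ 0.52233635 -0.22385995] 0.0026054954887002714 45 0.050880862559268006
disc 355 0.17686782129299275 ((0.5660707950592041, 0.007753889076411724), 0.030281400308012962)
[0.00955355 0.00052573 0.17681904]
knob 52 [0.20267455 0.20476677] [0.5649584  0.00797427]
36.5167
```

View pics/s5.png

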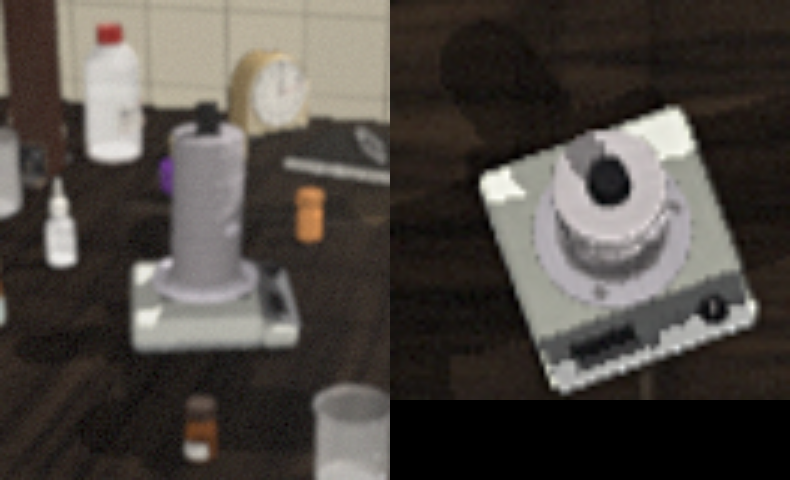

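View pics/t5.png

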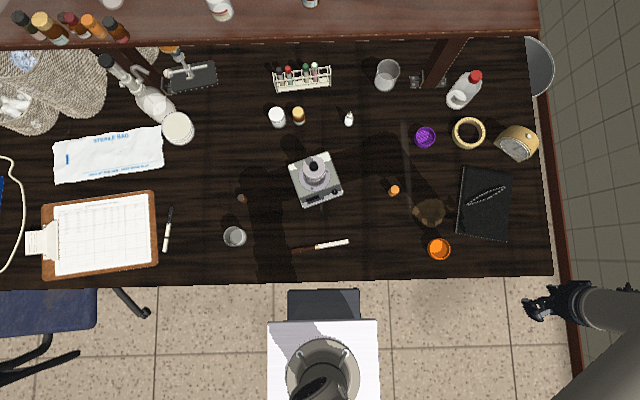

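The lid disc is level at 177 mm (exactly the seated height). The stack is straight at (315,172), and the beaker, vials and look-alikes are where they were. Handing in.

```bash
python3 -c "
from plant import *
print(hand_in(),current_time_s())"
```

```text
the job is handed in; nothing more can be done
the job is handed in; nothing more can be done
```

The sieve nest is built on the shaker: pan in the seat ring, then fine, medium and coarse sieves, with the lid on top. All parts are released and the arm is back at its start pose. The job was handed in at about 36.5 s of the allowed 106 s; it reported no verdict.

- **Seating:** after each placing, the rim was at the seated height to within the roughly 2 mm camera accuracy. The final lid disc top read 176.8 mm against 177 mm expected, tilted about 0.5°.
- **Centring:** the lid ended about 4 mm from the seat ring's measured centre. Each part settled about 1 mm toward -x within its nesting clearance. The pictures show the stack straight.
- **Bystanders:** the beaker and both vials measured within 1 mm of their starting positions and are still standing. The purple and orange look-alikes were not touched.
- **A check that disagreed:** one rim fit suggested about 2° of tilt on the medium sieve. A finer re-measurement showed it level, so I put that down to wall points in the fit.

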